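# Stow a flange hub in the bench drawer

### The arm

A 7-joint arm with a two-finger parallel gripper is mounted at the origin on the work surface. World frame = base frame: x ahead of the robot, y to its left, z up, the work surface at z = 0. Lengths are in m, angles in rad, forces in N, time in s.
With the tool pointing down it reaches from about 0.35 to 0.775 m from the base axis. Payload 3.1 kg.
Tool frame: the origin (TCP) lies at the very end of the fingers, on their centre line; the grasp point (between the pads) lies 19 mm behind it; z points along the fingers, y is the line along which they close (so a half turn about z gives the same grasp; the last joint's range is limited). The gripper opens to 85 mm and grips with 20 to 120 N. Pads are 22 mm wide; open, the fingers measure 114 mm over their backs; the gripper's body (76 mm by 85 mm) begins 54 mm behind the grasp point. The pads swing forward as they close: fully open they stand 13 mm farther back than shut.
Start: joints at [1.17, 0.311, 0.014, 1.512, -0.004, 1.319, -0.027], TCP at [0.193, -0.515, 0.231] pointing down, gripper open.
Joint ranges: [-2.7, 2.7], [-0.3, 1.91], [-1.27, 1.3], [0.12, 2.57], [-1.44, 4.58], [0.2, 2.03], [-3.05, 3.05]. Speed limits (rad/s): [2.79, 2.79, 3.14, 3.14, 3.14, 3.14, 3.14].

### API

Orientations are given as a unit quaternion [w, x, y, z].
In Python, from bench import manip, camera gives the robot as it stands.
- The arm moves only by the tool carry_out, never from a script. Its argument "rows" is a list of rows, each an object with "rotation": the turn, a rotation vector about the world's x, y, z in degrees, a list of three; "translation": the shift along the world's x, y, z in m, a list of three; "gripper": the finger opening in m, from 0 to 0.0854. A call has 1 to 8 rows; each row is the pose to reach, as a shift and turn from the pose commanded when the call began; what a row does not reach only later rows make up. A row lasts 1/12 s, in which the tool goes at most 41.7 mm and 7.16 degrees, less where a joint would pass 70% of its speed; a pose out of reach is approached as far as the arm can. A call with a gripper value outside its range is refused whole. The fingers move at their own pace and stop on an object; "force" is the grip in N (left out, the last holds). Time passes only in rows, so rows that repeat a pose let the fingers close. It gives the time, the measured TCP pose, the force, the opening and the grip force at its end, in the units of the state.
- manip.get_state(): the state, without advancing time (a new reading comes with each control period).
- camera(name): name is "side" or "top"; returns a dict with "color" (480x640x3 uint8, blue, green, red), "fx", "fy", "cx", "cy" (pixels), "camera_from_world" (4x4, takes a point from world to camera coordinates). Camera axes: x right, y down, z forward; pixel columns grow to the right and rows downward; lengths in m; the calibration is good to about 2 mm. A picture is of the moment at which its call begins. There is no depth.
- manip.finish_job(): hands the job in; it is judged then, once.
The state is a dict: "t": time; "joint_positions": joint angles; "qd": joint speeds; "joint_torque": joint torques, N m; "eef_pos": TCP position; "ee_rot": TCP orientation; "ft_force": force on the tool from outside, world axes, zero at the start; "moment": the same for the moment, N m; "width": finger opening in m; "grasp_force": force on a finger pad.
Only numpy, scipy, OpenCV 4.12 (cv2) and the standard library are available. Lean on these libraries where they do the work, as an engineer would, in place of code of your own. Each camera call takes 0.05 s, during which the arm holds its last target. There are 200 camera calls.

### The job

Open the drawer of the bench cabinet and put away the flange hub that lies on the bench: two hubs lie in the drawer, one with its hub end down and its flat flange face up; set the loose hub, hub end up, on that face, flange on flange with the two rims in line. Then, with the hubs released and lying flat, shut the drawer fully, and leave the battery pack, the tub and the wrench where they are.

Things in the scene. Friction and masses are not known exactly. Their poses are not given: they have to be found in the camera images.
- cabinet_front (a point): fixed point on the low grey bench cabinet (280 deep, 300 wide, 116 high, fixed to the bench): at bench height, below the middle of the outer face of its wooden drawer front when shut. x axis points level from there into the cabinet (away from its front), y along its width, z up. The drawer slides out along -x of this frame; 'cabinet x, y' elsewhere means these axes.
- drawer (a joint): how far the drawer is out along the cabinet's -x (towards the robot's side), in m: 0 fully shut, stops at 0.18. It may start slightly ajar (up to 0.012). It slides with about 2 N friction plus a drag of 6 N per m/s and stays where it is left.
- drawer_handle (a point): middle of the drawer's handle, a level steel bow: its bar is round, 12 mm thick and about 104 mm long, parallel to the cabinet's y, 80 mm above the bench; the bar's centre line stands 45 mm out from the drawer front, so 39 mm is free between bar and front. Moves with the drawer.
- hub: the loose hat-shaped flange hub lying on the bench, plain aluminium, about 0.33 kg (may differ): a round flange 90 mm across and 10 thick with a solid round hub 52 mm across standing 28 mm out of it (38 mm in all). Origin at the centre of the flat flange face, z axis from there through the hub end; it starts flange down, hub end up.
- hub_down: a second, identical hub in the front bay of the drawer, left or right, lying upside down: hub end on the drawer floor, flat flange face up, 58 mm above the bench. Origin at the centre of that flat face, z axis pointing down. Two hubs stacked flange on flange are 76 mm high.
- hub_up: a third, identical hub in the front bay beside it, lying flange down, hub end up. Origin at the centre of its underside (the flat flange face, 20 mm above the bench), z axis up. It has no part in the stack.
- battery: black power-tool battery pack, 115 x 75 x 61 high, standing on the bench; origin at the centre of its underside; leave it alone
- tub: white screw-top tub, 72 across, 85 high; origin at the centre of its underside; leave it alone
- wrench: steel wrench 180 long lying on the bench; its length is its x; leave it alone
- drawer_bay (a point): centre of the floor of the drawer's front bay, where two hubs lie side by side; moves with the drawer. Floor 20 mm above the bench; bay 258 wide (cabinet y), 125 long (cabinet x), from 21 mm behind the outer face of the front back to a cross divider. Tops above the bench: divider 49, side walls 69, front (15 thick) 102 mm. The cabinet's top board has its underside 104 mm above the bench.

How it is judged:
On the way, in this order (a step that is already met when the one before it is completed fails the run):
1. the drawer is open by more than 100 mm (value of joint drawer above 0.1 m), for 0.2 s.
2. the loose hub rests, hub end up and released, on the upturned hub in the open drawer, flange face on flange face, the centres within 12 mm (distance between hub and hub_down below 0.012 m and angle between the z axis of hub and the z axis of hub_down, either way round below 0.06 rad and angle between hub's own z axis and vertical below 0.1 rad and value of joint drawer above 0.09 m and contact force between the fingers and hub below 0.1 N), for 0.3 s.
At the end, for the whole second after the job is handed in: The drawer is shut to within 6 mm; the loose hub lies at rest in it, hub end up, flange face on flange face on the upturned hub, centres within 12 mm; the third hub lies flat on the drawer floor, flange down; all at rest (value of joint drawer below 0.006 m and distance between hub and hub_down below 0.012 m and angle between the z axis of hub and the z axis of hub_down, either way round below 0.06 rad and angle between each of hub, hub_up's own z axis and vertical below 0.1 rad and height (world z) of hub_up below 0.026 m and height (world z) of hub below 0.064 m and linear speed of each of hub, hub_down, hub_up below 0.02 m/s); the robot touches nothing.
It fails at once if the battery pack, the tub or the wrench is moved by more than 20 mm (distance of any of battery, tub, wrench from where it was at the start of the episode above 0.02 m).
It also fails if it takes over 69 s, if anything falls off the work surface, if the arm or the gripper's body presses on something with over 40 N, if the wrist force passes 120 N, or if a joint passes its speed limit or range.

## Working session

There is one attempt and no reset: what is moved stays moved. The work goes in short steps, Python scripts to look and compute and a tool call to move; the robot and the scene stay as the last step left them, time stands still between calls to the robot, and variables do not carry over. Pictures are saved under pics/ and viewed, at most 10 in all, crops included, and the job is handed in when it is done.

Besides the shell and the picture viewer there is one more tool, called after "Emit:" as name(argument=value, ...), one argument or row to a line, values as JSON. carry_out: Moves the arm, as the interface text tells. Its arguments: {"type":"object","properties":{"rows":{"type":"array"},"force":{"type":"number"}},"required":["rows"]}

```bash
mkdir -p pics; cat > h.py <<'E'
import numpy as np, cv2
from bench import manip, camera
def ray(c,u,v,z):
    T=np.array(c["camera_from_world"]);R=T[:3,:3];o=-R.T@T[:3,3]
    d=R.T@np.array([(u-c["cx"])/c["fx"],(v-c["cy"])/c["fy"],1]);return o+d*(z-o[2])/d[2]
def proj(c,p):
    T=np.array(c["camera_from_world"]);q=T[:3,:3]@np.array(p)+T[:3,3]
    return c["fx"]*q[0]/q[2]+c["cx"],c["fy"]*q[1]/q[2]+c["cy"]
E
python3 - <<'E'
from h import *
for n in("top","side"):
    c=camera(n);cv2.imwrite(f"pics/{n}0.png",c["color"])
    T=np.array(c["camera_from_world"]);print(n,c["fx"],-T[:3,:3].T@T[:3,3],T[:3,:3].round(3).tolist())
s=manip.get_state();print(s)
E
```

```text
top 526.3115773332377 [0.4407562  0.00652397 1.14231489] [[-0.007, -1.0, 0.02], [-0.99, 0.004, -0.138], [0.138, -0.021, -0.99]]
side 448.82261815893406 [ 0.25378658 -0.45211341  0.74702389] [[0.783, -0.622, -0.015], [-0.49, -0.602, -0.63], [0.383, 0.501, -0.776]]
{'t': 0.1, 'joint_positions': array([ 1.17029865,  0.31165078,  0.01398204,  1.51288743, -0.0044157 ,
        1.31918101, -0.02719707]), 'qd': array([-1.55840950e-03, -3.17285134e-03, -3.73586712e-04, -5.06853726e-03,
        1.75409743e-05, -6.85987352e-04,  4.94433641e-04]), 'joint_torque': array([ 1.67155163e-04, -3.80855763e+01,  1.46287219e-01, -2.31242698e+01,
        1.23797182e-02,  8.15708569e-03,  8.07065646e-06]), 'eef_pos': array([ 0.19292996, -0.51436543,  0.2303306 ]), 'ee_rot': array([-1.02421799e-03,  9.83942927e-01,  1.78480300e-01, -2.21274156e-04]), 'ft_force': array([-0.11117488, -0.05771262, -0.51318289]), 'moment': array([ 0.00252312,  0.02020471, -0.01289197]), 'grasp_force': 0.0, 'width': 0.08549114610968814}
```

View pics/top0.png

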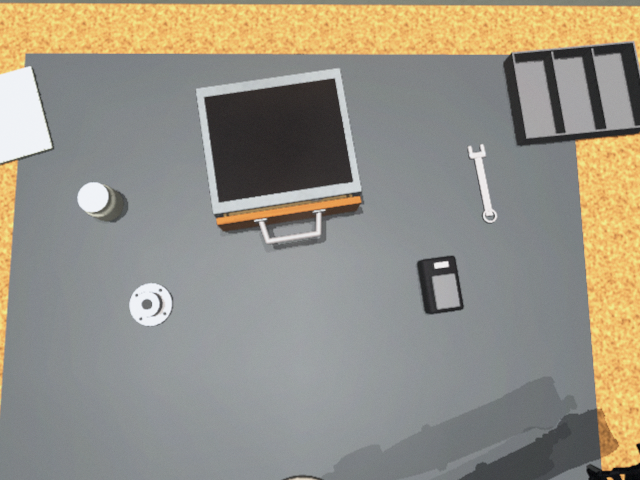

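View pics/side0.png

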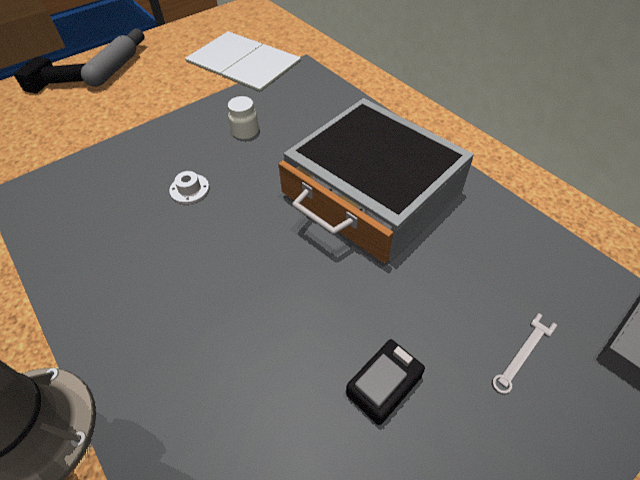

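The top view shows the hub at about (151,304), the handle bar from (268,240) to (320,235), and the wooden front edge from (217,222) to (360,201). The tub is at (97,195), the wrench at (483,185) and the battery at (440,285). The side view agrees, and the drawer is nearly shut.

```bash
python3 - <<'E'
from h import *
c=camera("top");s=camera("side")
def blob(im,m,box):
    z=np.zeros(m.shape,np.uint8);x0,y0,x1,y1=box;z[y0:y1,x0:x1]=m[y0:y1,x0:x1]
    cs=cv2.findContours(z,0,1)[0];return max(cs,key=cv2.contourArea)
g=c["color"].astype(int); br=(g.min(2)>150).astype(np.uint8)*255
k=blob(c,br,(115,265,190,345));e=cv2.fitEllipse(k);print("hub",e,ray(c,*e[0],0.010))
g2=s["color"].astype(int);br2=(g2.min(2)>140).astype(np.uint8)*255
k=blob(s,br2,(150,160,220,215));(u,v),_=cv2.minEnclosingCircle(k);print("hub side",(u,v),ray(s,u,v,0.012))
hsv=cv2.cvtColor(c["color"],cv2.COLOR_BGR2HSV)
m=((hsv[...,0]<20)&(hsv[...,1]>140)&(hsv[...,2]>60)).astype(np.uint8)*255
k=blob(c,m,(205,185,370,235));r=cv2.minAreaRect(k);b=cv2.boxPoints(r);print("front",r,[ray(c,*p,0.102)[:2].round(4) for p in b])
for p,q in [((268,240),(320,235))]:
    A=ray(c,*p,0.08);B=ray(c,*q,0.08);print("bar",A,B,np.degrees(np.arctan2(*(A-B)[[1,0]]))-90)
for p,q in [((300,209),(335,231))]:
    A=ray(s,*p,0.08);B=ray(s,*q,0.08);print("bar side",A,B)
E
python3 - <<'E'
import cv2
a=cv2.imread('pics/top0.png')[190:255,205:370];a=cv2.resize(a,None,fx=4,fy=4,interpolation=2)
cv2.imwrite('pics/c1.png',a)
E
```

```text
hub ((149.99191284179688, 304.0340881347656), (41.75896072387695, 43.606510162353516), 37.22492599487305) [0.45471787 0.32080217 0.01      ]
hub side (188.5, 187.5) [0.45501622 0.31955652 0.012     ]
front ((288.4255676269531, 210.0201873779297), (7.76909065246582, 145.14230346679688), 81.17961883544922) [array([0.6247, 0.1697]), array([ 0.6693, -0.1185]), array([ 0.6534, -0.1206]), array([0.6091, 0.1671])]
bar [0.58133611 0.06726487 0.08      ] [ 0.59113799 -0.03862742  0.08      ] 5.288490125955661
bar side [0.58123947 0.05205955 0.08      ] [ 0.59950984 -0.03573591  0.08      ]
```

View pics/c1.png

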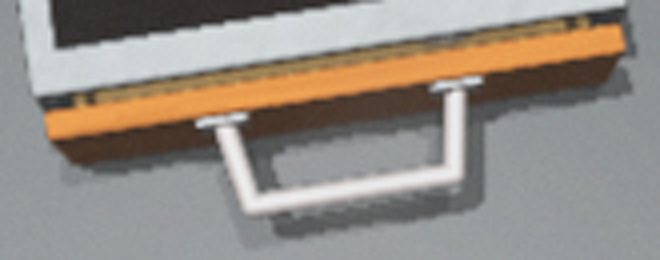

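The bar runs from crop (252,207) to (457,172), so the cabinet yaw is about 8.8°. The handle is near (0.586, 0.016).

Emit:
carry_out(
  rows=[
    {"rotation": [0, 0, 5], "translation": [0.02, 0.027, 0], "gripper": 0.045},
    {"rotation": [0, 0, 11], "translation": [0.043, 0.058, 0], "gripper": 0.045},
    {"rotation": [0, 0, 17], "translation": [0.066, 0.089, 0], "gripper": 0.045},
    {"rotation": [0, 0, 23], "translation": [0.089, 0.12, 0], "gripper": 0.045},
    {"rotation": [0, 0, 29], "translation": [0.112, 0.151, 0], "gripper": 0.045},
    {"rotation": [0, 0, 34], "translation": [0.135, 0.182, 0], "gripper": 0.045},
    {"rotation": [0, 0, 39], "translation": [0.158, 0.213, 0], "gripper": 0.045},
    {"rotation": [0, 0, 44], "translation": [0.181, 0.244, 0], "gripper": 0.045},
  ],
)

```text
t: 0.87
eef_pos: [0.3748, -0.2693, 0.2313]
ee_rot: [0.0, 0.844, 0.536, -0.0]
ft_force: [1.0, -1.1, 0.5]
width: 0.0449
grasp_force: 0.0
```

Emit:
carry_out(
  rows=[
    {"rotation": [0, 0, 4], "translation": [0.023, 0.031, -0.01], "gripper": 0.045},
    {"rotation": [0, 0, 8], "translation": [0.049, 0.066, -0.02], "gripper": 0.045},
    {"rotation": [0, 0, 12], "translation": [0.075, 0.101, -0.03], "gripper": 0.045},
    {"rotation": [0, 0, 17], "translation": [0.1, 0.136, -0.04], "gripper": 0.045},
    {"rotation": [0, 0, 22], "translation": [0.125, 0.171, -0.05], "gripper": 0.045},
    {"rotation": [0, 0, 26], "translation": [0.15, 0.206, -0.06], "gripper": 0.045},
    {"rotation": [0, 0, 30], "translation": [0.175, 0.24, -0.07], "gripper": 0.045},
    {"rotation": [0, 0, 34.2], "translation": [0.2, 0.27, -0.08], "gripper": 0.045},
  ],
)

```text
t: 1.53
eef_pos: [0.5663, -0.0097, 0.1542]
ee_rot: [-0.0, 0.65, 0.76, -0.0]
ft_force: [0.8, -0.6, 0.1]
width: 0.0449
grasp_force: 0.0
```

Emit:
carry_out(
  rows=[
    {"rotation": [0, 0, 0], "translation": [0.012, 0.016, 0], "gripper": 0.045},
    {"rotation": [0, 0, 0], "translation": [0.012, 0.016, 0], "gripper": 0.045},
    {"rotation": [0, 0, 0], "translation": [0.012, 0.016, 0], "gripper": 0.045},
  ],
)

```text
t: 1.78
eef_pos: [0.5777, 0.0061, 0.154]
ee_rot: [-0.001, 0.65, 0.76, -0.0]
ft_force: [0.5, -0.5, 1.0]
width: 0.0451
grasp_force: 0.0
```

```bash
python3 - <<'E'
from h import *
for n in("top","side"):
    c=camera(n);p=manip.get_state()["eef_pos"];u,v=map(int,proj(c,p));print(n,p,u,v,proj(c,[p[0],p[1],.08]))
    a=c["color"][max(0,v-75):v+75,max(0,u-100):u+100];cv2.imwrite(f"pics/n_{n}.png",cv2.resize(a,None,fx=2,fy=2))
a=np.hstack([cv2.resize(cv2.imread(f"pics/n_{n}.png"),(400,300)) for n in("top","side")]);cv2.imwrite("pics/n.png",a)
E
```

```text
top [0.57733343 0.00390869 0.15424072] 299 236 (np.float64(299.1762703697032), np.float64(241.80876894030226))
side [0.57721283 0.00266329 0.15448024] 312 198 (np.float64(313.5187126216801), np.float64(224.70914745887865))
```

View pics/n.png

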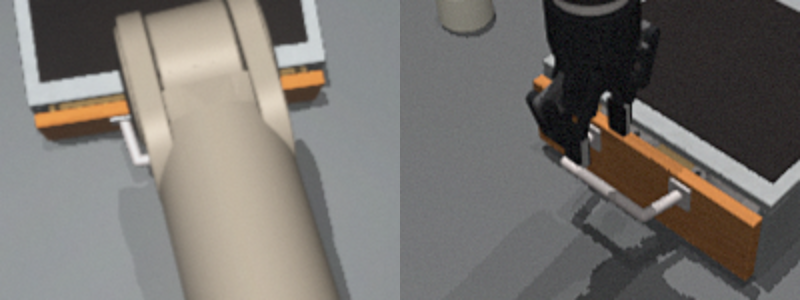

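The close view shows the fingers straddling the bar's line, with the TCP about 10 mm on the robot's side of it. That matches the remaining offset of +0.009 and +0.013, so I'll correct by that and go down.

Emit:
carry_out(
  rows=[
    {"rotation": [0, 0, 0], "translation": [0.009, 0.013, 0], "gripper": 0.045},
    {"rotation": [0, 0, 0], "translation": [0.009, 0.013, -0.01], "gripper": 0.045},
    {"rotation": [0, 0, 0], "translation": [0.009, 0.013, -0.03], "gripper": 0.045},
    {"rotation": [0, 0, 0], "translation": [0.009, 0.013, -0.05], "gripper": 0.045},
    {"rotation": [0, 0, 0], "translation": [0.009, 0.013, -0.07], "gripper": 0.045},
    {"rotation": [0, 0, 0], "translation": [0.009, 0.013, -0.085], "gripper": 0.045},
    {"rotation": [0, 0, 0], "translation": [0.009, 0.013, -0.093], "gripper": 0.045},
    {"rotation": [0, 0, 0], "translation": [0.009, 0.013, -0.093], "gripper": 0.045},
  ],
)

```text
t: 2.55
eef_pos: [0.5842, 0.0154, 0.0593]
ee_rot: [-0.002, 0.652, 0.758, -0.002]
ft_force: [-0.4, -0.6, -0.0]
width: 0.0447
grasp_force: 0.0
```

Emit:
carry_out(
  rows=[
    {"rotation": [0, 0, 0], "translation": [0, 0, 0], "gripper": 0.0},
    {"rotation": [0, 0, 0], "translation": [0, 0, 0], "gripper": 0.0},
    {"rotation": [0, 0, 0], "translation": [0, 0, 0], "gripper": 0.0},
    {"rotation": [0, 0, 0], "translation": [0, 0, 0], "gripper": 0.0},
    {"rotation": [0, 0, 0], "translation": [0, 0, 0], "gripper": 0.0},
  ],
  force=40,
)

```text
t: 2.97
eef_pos: [0.5879, 0.0174, 0.0632]
ee_rot: [0.001, 0.651, 0.759, 0.001]
ft_force: [-0.2, 0.5, 4.1]
width: 0.0104
grasp_force: 39.2
```

Emit:
carry_out(
  rows=[
    {"rotation": [0, 0, 0], "translation": [-0.006, -0.001, 0], "gripper": 0.0},
    {"rotation": [0, 0, 0], "translation": [-0.018, -0.003, 0], "gripper": 0.0},
    {"rotation": [0, 0, 0], "translation": [-0.034, -0.0053, 0], "gripper": 0.0},
    {"rotation": [0, 0, 0], "translation": [-0.05, -0.0077, 0], "gripper": 0.0},
    {"rotation": [0, 0, 0], "translation": [-0.066, -0.0102, 0], "gripper": 0.0},
    {"rotation": [0, 0, 0], "translation": [-0.08, -0.0124, 0], "gripper": 0.0},
    {"rotation": [0, 0, 0], "translation": [-0.09, -0.0139, 0], "gripper": 0.0},
    {"rotation": [0, 0, 0], "translation": [-0.098, -0.0152, 0], "gripper": 0.0},
  ],
)

```text
t: 3.63
eef_pos: [0.4896, 0.0022, 0.0631]
ee_rot: [0.002, 0.651, 0.759, 0.001]
ft_force: [2.2, -0.2, 4.6]
width: 0.0104
grasp_force: 40.3
```

Emit:
carry_out(
  rows=[
    {"rotation": [0, 0, 0], "translation": [-0.01, -0.0015, 0], "gripper": 0.0},
    {"rotation": [0, 0, 0], "translation": [-0.022, -0.0034, 0], "gripper": 0.0},
    {"rotation": [0, 0, 0], "translation": [-0.036, -0.0056, 0], "gripper": 0.0},
    {"rotation": [0, 0, 0], "translation": [-0.05, -0.0077, 0], "gripper": 0.0},
    {"rotation": [0, 0, 0], "translation": [-0.06, -0.0093, 0], "gripper": 0.0},
    {"rotation": [0, 0, 0], "translation": [-0.067, -0.0104, 0], "gripper": 0.0},
    {"rotation": [0, 0, 0], "translation": [-0.07, -0.011, 0], "gripper": 0.0},
    {"rotation": [0, 0, 0], "translation": [-0.07, -0.011, 0], "gripper": 0.0},
  ],
)

```text
t: 4.3
eef_pos: [0.4191, -0.0087, 0.063]
ee_rot: [0.001, 0.651, 0.759, 0.0]
ft_force: [-1.3, -0.6, 10.6]
width: 0.0102
grasp_force: 40.8
```

Emit:
carry_out(
  rows=[
    {"rotation": [0, 0, 0], "translation": [0, 0, 0], "gripper": 0.045},
    {"rotation": [0, 0, 0], "translation": [0, 0, 0], "gripper": 0.045},
    {"rotation": [0, 0, 0], "translation": [0, 0, 0], "gripper": 0.045},
    {"rotation": [0, 0, 0], "translation": [0, 0, 0], "gripper": 0.045},
  ],
)

```text
t: 4.63
eef_pos: [0.4179, -0.0086, 0.0612]
ee_rot: [-0.001, 0.651, 0.759, -0.0]
ft_force: [-0.0, -0.6, -0.3]
width: 0.045
grasp_force: 0.0
```

Emit:
carry_out(
  rows=[
    {"rotation": [0, 0, 0], "translation": [0, 0, 0.02], "gripper": 0.045},
    {"rotation": [0, 0, 0], "translation": [0, 0, 0.05], "gripper": 0.045},
    {"rotation": [0, 0, 0], "translation": [0, 0, 0.085], "gripper": 0.045},
    {"rotation": [0, 0, 6], "translation": [0.002, 0.015, 0.105], "gripper": 0.08},
    {"rotation": [0, 0, 12], "translation": [0.005, 0.04, 0.11], "gripper": 0.08},
    {"rotation": [0, 0, 18], "translation": [0.008, 0.07, 0.11], "gripper": 0.08},
    {"rotation": [0, 0, 24], "translation": [0.011, 0.1, 0.11], "gripper": 0.08},
    {"rotation": [0, 0, 30], "translation": [0.015, 0.13, 0.11], "gripper": 0.08},
  ],
)

```text
t: 5.3
eef_pos: [0.4334, 0.1222, 0.1717]
ee_rot: [0.0, 0.431, 0.903, -0.0]
ft_force: [0.2, -0.3, -0.2]
width: 0.0804
grasp_force: 0.0
```

Emit:
carry_out(
  rows=[
    {"rotation": [0, 0, 6], "translation": [0.003, 0.028, 0], "gripper": 0.08},
    {"rotation": [0, 0, 13], "translation": [0.006, 0.056, 0], "gripper": 0.08},
    {"rotation": [0, 0, 20], "translation": [0.009, 0.084, 0], "gripper": 0.08},
    {"rotation": [0, 0, 27], "translation": [0.012, 0.112, -0.01], "gripper": 0.08},
    {"rotation": [0, 0, 34], "translation": [0.015, 0.14, -0.02], "gripper": 0.08},
    {"rotation": [0, 0, 41], "translation": [0.018, 0.165, -0.03], "gripper": 0.08},
    {"rotation": [0, 0, 48], "translation": [0.02, 0.185, -0.04], "gripper": 0.08},
    {"rotation": [0, 0, 54], "translation": [0.022, 0.195, -0.05], "gripper": 0.08},
  ],
)

```text
t: 5.97
eef_pos: [0.4544, 0.3198, 0.1208]
ee_rot: [-0.001, -0.029, 1.0, 0.001]
ft_force: [-0.1, 0.2, 0.0]
width: 0.0805
grasp_force: 0.0
```

Emit:
carry_out(
  rows=[
    {"rotation": [0, 0, 6], "translation": [0, 0.004, 0], "gripper": 0.08},
    {"rotation": [0, 0, 6], "translation": [0, 0.004, 0], "gripper": 0.08},
    {"rotation": [0, 0, 6], "translation": [0, 0.004, 0], "gripper": 0.08},
  ],
)

```text
t: 6.22
eef_pos: [0.4553, 0.3202, 0.121]
ee_rot: [-0.001, -0.075, 0.997, -0.0]
ft_force: [-0.4, 0.2, -0.8]
width: 0.0802
grasp_force: 0.0
```

```bash
python3 - <<'E'
from h import *
s=manip.get_state();print(s["eef_pos"],s["ee_rot"])
c=camera("top");a=c["color"][150:340,80:400];cv2.imwrite("pics/d.png",cv2.resize(a,None,fx=2.5,fy=2.5,interpolation=2))
E
```

```text
[0.45525281 0.32016192 0.12101862] [-8.35758916e-04 -7.53307253e-02  9.97158245e-01 -1.34696354e-04]
```

View pics/d.png

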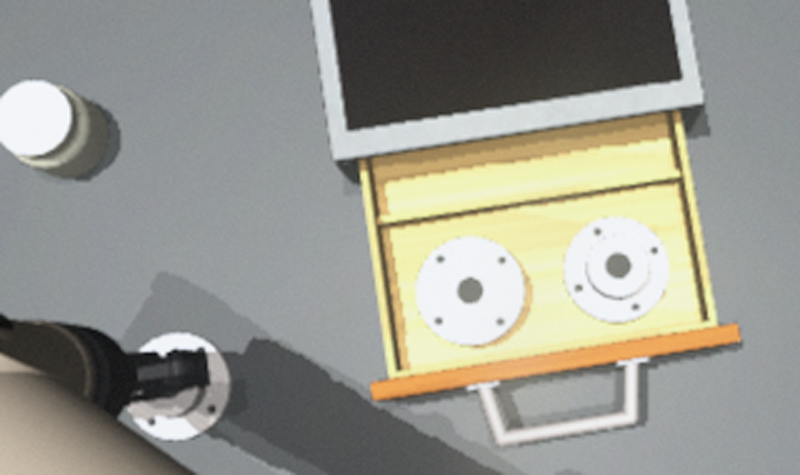

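The drawer is open. The left hub at crop (470,291) shows its flat face, so that is hub_down. The right one at (616,268) is hub_up.

```bash
cat > m.py <<'E'
from h import *
c=camera("top");g=c["color"].astype(int);m=((g.min(2)>170)&(g.max(2)-g.min(2)<30)).astype(np.uint8)*255
m[:,:240]=0;m[:235]=0;m[300:]=0;m[:,300:]=0
k=max(cv2.findContours(m,0,1)[0],key=cv2.contourArea);e=cv2.fitEllipse(k);print(e,ray(c,*e[0],0.058))
E
python3 m.py
```

```text
((267.5636291503906, 265.900146484375), (42.773807525634766, 43.13735580444336), 51.294822692871094) [0.53040662 0.06923324 0.058     ]
```

Emit:
carry_out(
  rows=[
    {"rotation": [0, 0, 0], "translation": [0, 0, -0.02], "gripper": 0.08},
    {"rotation": [0, 0, 0], "translation": [0, 0, -0.05], "gripper": 0.08},
    {"rotation": [0, 0, 0], "translation": [0, 0, -0.075], "gripper": 0.08},
    {"rotation": [0, 0, 0], "translation": [0, 0, -0.095], "gripper": 0.08},
    {"rotation": [0, 0, 0], "translation": [0, 0, -0.104], "gripper": 0.08},
    {"rotation": [0, 0, 0], "translation": [0, 0, -0.108], "gripper": 0.08},
    {"rotation": [0, 0, 0], "translation": [0, 0, -0.108], "gripper": 0.08},
    {"rotation": [0, 0, 0], "translation": [0, 0, -0.108], "gripper": 0.06},
  ],
)

```text
t: 6.98
eef_pos: [0.4565, 0.3209, 0.015]
ee_rot: [0.001, -0.076, 0.997, 0.001]
ft_force: [0.2, 0.6, 0.0]
width: 0.0697
grasp_force: 0.0
```

Emit:
carry_out(
  rows=[
    {"rotation": [0, 0, 0], "translation": [0, 0, 0], "gripper": 0.04},
    {"rotation": [0, 0, 0], "translation": [0, 0, 0], "gripper": 0.03},
    {"rotation": [0, 0, 0], "translation": [0, 0, 0], "gripper": 0.03},
    {"rotation": [0, 0, 0], "translation": [0, 0, 0], "gripper": 0.03},
    {"rotation": [0, 0, 0], "translation": [0, 0, 0], "gripper": 0.03},
  ],
  force=50,
)

```text
t: 7.4
eef_pos: [0.4569, 0.3211, 0.0157]
ee_rot: [0.002, -0.076, 0.997, 0.001]
ft_force: [-0.2, -0.7, 7.0]
width: 0.0505
grasp_force: 52.8
```

Emit:
carry_out(
  rows=[
    {"rotation": [0, 0, 0], "translation": [0, 0, 0.01], "gripper": 0.03},
    {"rotation": [0, 0, 0], "translation": [0, 0, 0.03], "gripper": 0.03},
    {"rotation": [0, 0, 0], "translation": [0, 0, 0.06], "gripper": 0.03},
    {"rotation": [0, 0, 0], "translation": [0, 0, 0.09], "gripper": 0.03},
    {"rotation": [0, 0, 0], "translation": [0.004, -0.012, 0.11], "gripper": 0.03},
    {"rotation": [0, 0, 0], "translation": [0.011, -0.037, 0.12], "gripper": 0.03},
    {"rotation": [0, 0, 0], "translation": [0.019, -0.065, 0.12], "gripper": 0.03},
    {"rotation": [0, 0, 0], "translation": [0.028, -0.095, 0.12], "gripper": 0.03},
  ],
)

```text
t: 8.07
eef_pos: [0.4836, 0.2258, 0.1353]
ee_rot: [0.001, -0.078, 0.997, 0.001]
ft_force: [-0.4, -0.5, -3.2]
width: 0.0502
grasp_force: 52.6
```

Emit:
carry_out(
  rows=[
    {"rotation": [0, 0, 0], "translation": [0.008, -0.028, 0], "gripper": 0.03},
    {"rotation": [0, 0, 0], "translation": [0.017, -0.058, 0], "gripper": 0.03},
    {"rotation": [0, 0, 0], "translation": [0.026, -0.088, 0], "gripper": 0.03},
    {"rotation": [0, 0, 0], "translation": [0.034, -0.115, 0], "gripper": 0.03},
    {"rotation": [0, 0, 0], "translation": [0.04, -0.138, 0], "gripper": 0.03},
    {"rotation": [0, 0, 0], "translation": [0.044, -0.152, 0], "gripper": 0.03},
    {"rotation": [0, 0, 0], "translation": [0.045, -0.157, 0], "gripper": 0.03},
    {"rotation": [0, 0, 0], "translation": [0.045, -0.157, 0], "gripper": 0.03},
  ],
)

```text
t: 8.73
eef_pos: [0.5287, 0.0665, 0.1336]
ee_rot: [-0.0, -0.075, 0.997, -0.0]
ft_force: [0.3, 0.4, -2.9]
width: 0.0502
grasp_force: 52.7
```

```bash
python3 - <<'E'
from h import *
s=manip.get_state();p=s["eef_pos"];print(p,s["ee_rot"],s["width"],s["grasp_force"])
out=[]
for n in("top","side"):
    c=camera(n);q=p-[0,0,.0157];u,v=map(int,proj(c,q));print(n,u,v,[np.round(proj(c,q+[.045*np.cos(t),.045*np.sin(t),0]),1) for t in (0,1.57,3.14,4.71)])
    a=c["color"][v-75:v+75,u-100:u+100];out.append(cv2.resize(a,(400,300),interpolation=2))
cv2.imwrite("pics/p.png",np.hstack(out))
E
```

```text
[0.52872574 0.06646377 0.13355347] [-3.30319594e-04 -7.47063970e-02  9.97205482e-01 -2.69588205e-04] 0.05018483961365225 52.664660811424255
top 267 264 [array([267.3, 241.3]), array([244.1, 264.3]), array([267.1, 287.4]), array([290.3, 264.2])]
side 272 204 [array([291.4, 193.5]), array([259.2, 191.1]), array([252.2, 215.6]), array([285.9, 218.3])]
```

View pics/p.png

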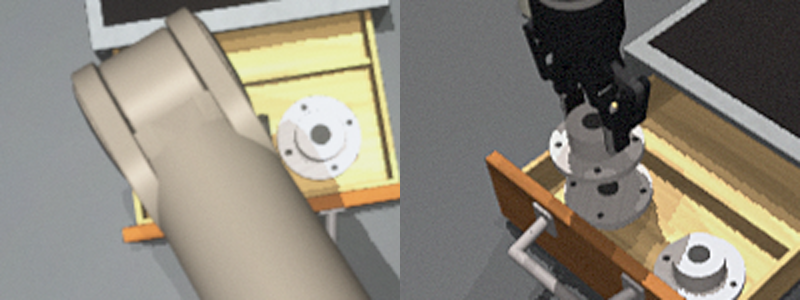

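The top view is blocked by the arm. The side view shows the held hub above hub_down, but its extent is unclear, so I'll zoom in.

```bash
python3 - <<'E'
from h import *
p=manip.get_state()["eef_pos"];c=camera("side");im=c["color"].copy()
a=cv2.resize(im[160:260,215:335],(720,600),interpolation=2)
def circ(o,z,r,col):
    pts=np.array([proj(c,[o[0]+r*np.cos(t),o[1]+r*np.sin(t),z]) for t in np.linspace(0,6.28,40)])
    cv2.polylines(a,[((pts-[215,160])*6).astype(int)],True,col,1)
circ(p,p[2]-.0057,.045,(0,0,255));circ([.5304,.0692],.058,.045,(0,255,0))
cv2.imwrite("pics/z.png",a)
E
```

```text
(no output)
```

View pics/z.png

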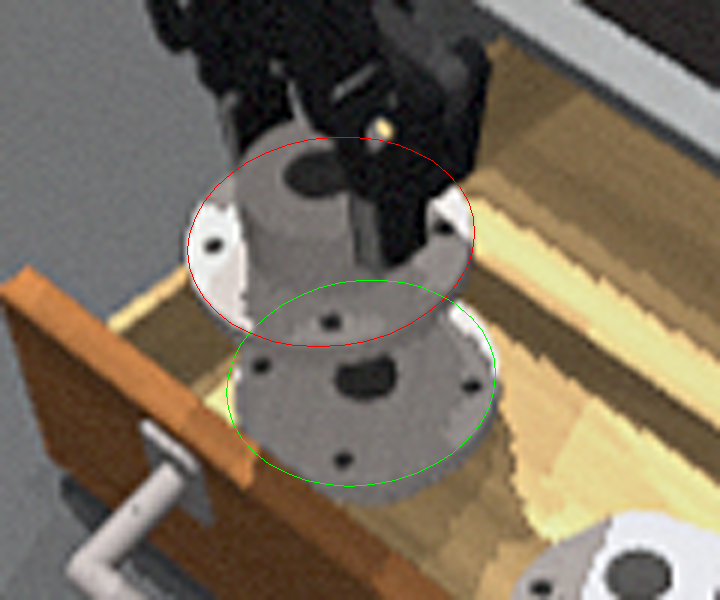

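The projected circles agree with the picture: the held hub matches, and hub_down lies about 2 mm further +x than estimated. I'll shift by (+3, +3) mm and lower.

Emit:
carry_out(
  rows=[
    {"rotation": [0, 0, 0], "translation": [0.003, 0.003, -0.005], "gripper": 0.03},
    {"rotation": [0, 0, 0], "translation": [0.003, 0.003, -0.02], "gripper": 0.03},
    {"rotation": [0, 0, 0], "translation": [0.003, 0.003, -0.035], "gripper": 0.03},
    {"rotation": [0, 0, 0], "translation": [0.003, 0.003, -0.047], "gripper": 0.03},
    {"rotation": [0, 0, 0], "translation": [0.003, 0.003, -0.053], "gripper": 0.03},
    {"rotation": [0, 0, 0], "translation": [0.003, 0.003, -0.056], "gripper": 0.03},
    {"rotation": [0, 0, 0], "translation": [0.003, 0.003, -0.058], "gripper": 0.03},
    {"rotation": [0, 0, 0], "translation": [0.003, 0.003, -0.059], "gripper": 0.03},
  ],
)

```text
t: 9.55
eef_pos: [0.532, 0.0717, 0.0749]
ee_rot: [0.0, -0.077, 0.997, 0.0]
ft_force: [-0.0, -0.3, -2.8]
width: 0.0506
grasp_force: 52.7
```

Emit:
carry_out(
  rows=[
    {"rotation": [0, 0, 0], "translation": [0, 0, -0.001], "gripper": 0.03},
    {"rotation": [0, 0, 0], "translation": [0, 0, -0.001], "gripper": 0.03},
  ],
)

```text
t: 9.72
eef_pos: [0.5321, 0.0714, 0.0741]
ee_rot: [0.0, -0.076, 0.997, 0.0]
ft_force: [0.4, -0.9, -2.9]
width: 0.0502
grasp_force: 52.7
```

Emit:
carry_out(
  rows=[
    {"rotation": [0, 0, 0], "translation": [0, -0.002, -0.001], "gripper": 0.03},
    {"rotation": [0, 0, 0], "translation": [0, -0.002, -0.001], "gripper": 0.03},
    {"rotation": [0, 0, 0], "translation": [0, -0.002, -0.002], "gripper": 0.03},
    {"rotation": [0, 0, 0], "translation": [0, -0.002, -0.002], "gripper": 0.03},
  ],
)

```text
t: 10.05
eef_pos: [0.5328, 0.0706, 0.0736]
ee_rot: [0.002, -0.077, 0.997, 0.001]
ft_force: [-1.3, 1.4, 6.7]
width: 0.0502
grasp_force: 53.6
```

Contact is confirmed: the vertical force went from -2.9 to +6.7 N. Releasing gently, then lifting.

Emit:
carry_out(
  rows=[
    {"rotation": [0, 0, 0], "translation": [0, 0, 0.0005], "gripper": 0.055},
    {"rotation": [0, 0, 0], "translation": [0, 0, 0.0005], "gripper": 0.06},
    {"rotation": [0, 0, 0], "translation": [0, 0, 0.0005], "gripper": 0.068},
    {"rotation": [0, 0, 0], "translation": [0, 0, 0.0005], "gripper": 0.074},
    {"rotation": [0, 0, 0], "translation": [0, 0, 0.0005], "gripper": 0.074},
    {"rotation": [0, 0, 0], "translation": [0, 0, 0.01], "gripper": 0.074},
    {"rotation": [0, 0, 0], "translation": [0, 0, 0.03], "gripper": 0.074},
    {"rotation": [0, 0, 0], "translation": [0, 0, 0.06], "gripper": 0.074},
  ],
)

```text
t: 10.72
eef_pos: [0.5296, 0.0684, 0.1305]
ee_rot: [-0.003, -0.077, 0.997, -0.0]
ft_force: [-0.3, 0.1, 0.3]
width: 0.0741
grasp_force: 0.0
```

Emit:
carry_out(
  rows=[
    {"rotation": [0, 0, -3], "translation": [0, 0, 0.025], "gripper": 0.06},
    {"rotation": [0, 0, -9], "translation": [-0.01, -0.004, 0.035], "gripper": 0.045},
    {"rotation": [0, 0, -16], "translation": [-0.03, -0.012, 0.04], "gripper": 0.045},
    {"rotation": [0, 0, -23], "translation": [-0.055, -0.025, 0.04], "gripper": 0.045},
    {"rotation": [0, 0, -30], "translation": [-0.075, -0.04, 0.04], "gripper": 0.045},
    {"rotation": [0, 0, -37], "translation": [-0.095, -0.055, 0.04], "gripper": 0.045},
    {"rotation": [0, 0, -44], "translation": [-0.108, -0.07, 0.04], "gripper": 0.045},
    {"rotation": [0, 0, -51], "translation": [-0.113, -0.078, 0.04], "gripper": 0.045},
  ],
)

```text
t: 11.38
eef_pos: [0.4165, -0.0105, 0.172]
ee_rot: [-0.0, 0.364, 0.931, -0.002]
ft_force: [0.1, -0.6, -0.2]
width: 0.0454
grasp_force: 0.0
```

```bash
python3 - <<'E'
from h import *
s=manip.get_state();print(s["eef_pos"],s["ee_rot"])
o=[]
for n,(x,y) in(("top",(225,195)),("side",(215,160))):
    c=camera(n);a=c["color"][y:y+100,x:x+133];o.append(cv2.resize(a,(400,300),interpolation=2))
cv2.imwrite("pics/r.png",np.hstack(o))
E
```

```text
[ 0.41647578 -0.01052522  0.17199618] [-5.69359566e-05  3.63851372e-01  9.31455610e-01 -1.61937404e-03]
```

View pics/r.png

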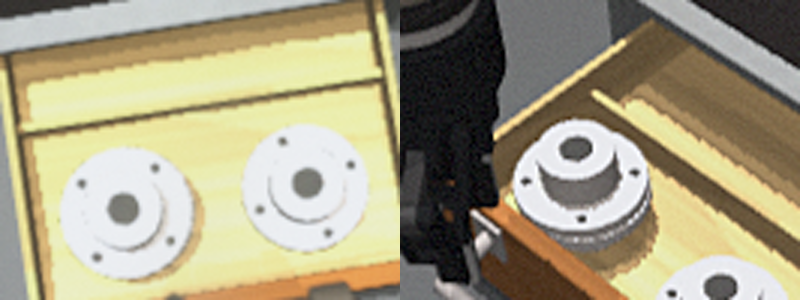

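The loose hub sits flat on hub_down with the rims nearly in line. The left stack is at crop (125,212) in the top view, and the double rim shows in the side view. Next I'll turn back, regrip the handle and push the drawer in gently.

Emit:
carry_out(
  rows=[
    {"rotation": [0, 0, -7], "translation": [0.002, 0.002, 0], "gripper": 0.045},
    {"rotation": [0, 0, -14], "translation": [0.002, 0.002, 0], "gripper": 0.045},
    {"rotation": [0, 0, -21], "translation": [0.002, 0.002, 0], "gripper": 0.045},
    {"rotation": [0, 0, -28], "translation": [0.002, 0.002, -0.01], "gripper": 0.045},
    {"rotation": [0, 0, -35], "translation": [0.002, 0.002, -0.02], "gripper": 0.045},
    {"rotation": [0, 0, -38.4], "translation": [0.002, 0.002, -0.03], "gripper": 0.045},
    {"rotation": [0, 0, -38.4], "translation": [0.002, 0.002, -0.04], "gripper": 0.045},
    {"rotation": [0, 0, -38.4], "translation": [0.002, 0.002, -0.04], "gripper": 0.045},
  ],
)

```text
t: 12.15
eef_pos: [0.4197, -0.0057, 0.1302]
ee_rot: [-0.002, 0.645, 0.764, -0.0]
ft_force: [-0.7, 1.5, -0.0]
width: 0.045
grasp_force: 0.0
```

Emit:
carry_out(
  rows=[
    {"rotation": [0, 0, 0], "translation": [0, 0, -0.015], "gripper": 0.045},
    {"rotation": [0, 0, 0], "translation": [0, 0, -0.03], "gripper": 0.045},
    {"rotation": [0, 0, 0], "translation": [0, 0, -0.045], "gripper": 0.045},
    {"rotation": [0, 0, 0], "translation": [0, 0, -0.06], "gripper": 0.045},
    {"rotation": [0, 0, 0], "translation": [0, 0, -0.067], "gripper": 0.045},
    {"rotation": [0, 0, 0], "translation": [0, 0, -0.071], "gripper": 0.045},
    {"rotation": [0, 0, 0], "translation": [0, 0, -0.071], "gripper": 0.045},
    {"rotation": [0, 0, 0], "translation": [0, 0, -0.071], "gripper": 0.045},
  ],
)

```text
t: 12.82
eef_pos: [0.4214, -0.0065, 0.0612]
ee_rot: [0.0, 0.647, 0.763, 0.0]
ft_force: [-0.1, -0.3, 0.2]
width: 0.0451
grasp_force: 0.0
```

Emit:
carry_out(
  rows=[
    {"rotation": [0, 0, 0], "translation": [0, 0, 0], "gripper": 0.03},
    {"rotation": [0, 0, 0], "translation": [0, 0, 0], "gripper": 0.02},
    {"rotation": [0, 0, 0], "translation": [0, 0, 0], "gripper": 0.014},
    {"rotation": [0, 0, 0], "translation": [0, 0, 0], "gripper": 0.01},
    {"rotation": [0, 0, 0], "translation": [0, 0, 0], "gripper": 0.0},
    {"rotation": [0, 0, 0], "translation": [0, 0, 0], "gripper": 0.0},
  ],
  force=35,
)

```text
t: 13.32
eef_pos: [0.4208, -0.0069, 0.0611]
ee_rot: [0.0, 0.647, 0.762, -0.0]
ft_force: [-1.6, -0.3, 6.0]
width: 0.0108
grasp_force: 34.1
```

Emit:
carry_out(
  rows=[
    {"rotation": [0, 0, 0], "translation": [0.002, 0.0003, 0], "gripper": 0.0},
    {"rotation": [0, 0, 0], "translation": [0.006, 0.0009, 0], "gripper": 0.0},
    {"rotation": [0, 0, 0], "translation": [0.012, 0.0018, 0], "gripper": 0.0},
    {"rotation": [0, 0, 0], "translation": [0.02, 0.003, 0], "gripper": 0.0},
    {"rotation": [0, 0, 0], "translation": [0.028, 0.0043, 0], "gripper": 0.0},
    {"rotation": [0, 0, 0], "translation": [0.036, 0.0055, 0], "gripper": 0.0},
    {"rotation": [0, 0, 0], "translation": [0.044, 0.0068, 0], "gripper": 0.0},
    {"rotation": [0, 0, 0], "translation": [0.052, 0.008, 0], "gripper": 0.0},
  ],
)

```text
t: 13.98
eef_pos: [0.473, 0.0012, 0.0611]
ee_rot: [0.0, 0.647, 0.762, -0.0]
ft_force: [-2.3, 0.6, 6.5]
width: 0.011
grasp_force: 34.2
```

Emit:
carry_out(
  rows=[
    {"rotation": [0, 0, 0], "translation": [0.008, 0.0012, 0], "gripper": 0.0},
    {"rotation": [0, 0, 0], "translation": [0.016, 0.0025, 0], "gripper": 0.0},
    {"rotation": [0, 0, 0], "translation": [0.024, 0.0037, 0], "gripper": 0.0},
    {"rotation": [0, 0, 0], "translation": [0.032, 0.005, 0], "gripper": 0.0},
    {"rotation": [0, 0, 0], "translation": [0.04, 0.0062, 0], "gripper": 0.0},
    {"rotation": [0, 0, 0], "translation": [0.048, 0.0074, 0], "gripper": 0.0},
    {"rotation": [0, 0, 0], "translation": [0.056, 0.0087, 0], "gripper": 0.0},
    {"rotation": [0, 0, 0], "translation": [0.064, 0.01, 0], "gripper": 0.0},
  ],
)

```text
t: 14.65
eef_pos: [0.537, 0.0111, 0.0612]
ee_rot: [0.0, 0.647, 0.762, -0.0]
ft_force: [-1.8, -0.5, 4.7]
width: 0.0106
grasp_force: 34.2
```

Emit:
carry_out(
  rows=[
    {"rotation": [0, 0, 0], "translation": [0.008, 0.0012, 0], "gripper": 0.0},
    {"rotation": [0, 0, 0], "translation": [0.016, 0.0025, 0], "gripper": 0.0},
    {"rotation": [0, 0, 0], "translation": [0.023, 0.0036, 0], "gripper": 0.0},
    {"rotation": [0, 0, 0], "translation": [0.03, 0.0046, 0], "gripper": 0.0},
    {"rotation": [0, 0, 0], "translation": [0.036, 0.0056, 0], "gripper": 0.0},
    {"rotation": [0, 0, 0], "translation": [0.041, 0.0064, 0], "gripper": 0.0},
    {"rotation": [0, 0, 0], "translation": [0.044, 0.0068, 0], "gripper": 0.0},
    {"rotation": [0, 0, 0], "translation": [0.046, 0.0071, 0], "gripper": 0.0},
  ],
)

```text
t: 15.32
eef_pos: [0.5835, 0.0183, 0.0612]
ee_rot: [0.0, 0.647, 0.762, 0.0]
ft_force: [-1.7, -1.6, 5.9]
width: 0.0107
grasp_force: 34.5
```

Now creeping in until the stop shows in the force.

Emit:
carry_out(
  rows=[
    {"rotation": [0, 0, 0], "translation": [0.002, 0.0003, 0], "gripper": 0.0},
    {"rotation": [0, 0, 0], "translation": [0.003, 0.0005, 0], "gripper": 0.0},
    {"rotation": [0, 0, 0], "translation": [0.004, 0.0006, 0], "gripper": 0.0},
    {"rotation": [0, 0, 0], "translation": [0.005, 0.0008, 0], "gripper": 0.0},
    {"rotation": [0, 0, 0], "translation": [0.006, 0.0009, 0], "gripper": 0.0},
  ],
)

```text
t: 15.73
eef_pos: [0.589, 0.0191, 0.0612]
ee_rot: [0.0, 0.647, 0.762, 0.0]
ft_force: [-2.1, -0.6, 4.9]
width: 0.0108
grasp_force: 34.5
```

Emit:
carry_out(
  rows=[
    {"rotation": [0, 0, 0], "translation": [0.001, 0.0002, 0], "gripper": 0.0},
    {"rotation": [0, 0, 0], "translation": [0.002, 0.0003, 0], "gripper": 0.0},
    {"rotation": [0, 0, 0], "translation": [0.003, 0.0005, 0], "gripper": 0.0},
  ],
)

```text
t: 15.98
eef_pos: [0.592, 0.0196, 0.0612]
ee_rot: [0.0, 0.647, 0.762, 0.0]
ft_force: [-1.9, -1.2, 5.2]
width: 0.0108
grasp_force: 34.4
```

Emit:
carry_out(
  rows=[
    {"rotation": [0, 0, 0], "translation": [0.001, 0.0002, 0], "gripper": 0.0},
    {"rotation": [0, 0, 0], "translation": [0.002, 0.0003, 0], "gripper": 0.0},
    {"rotation": [0, 0, 0], "translation": [0.003, 0.0005, 0], "gripper": 0.0},
  ],
)

```text
t: 16.23
eef_pos: [0.5927, 0.0196, 0.0612]
ee_rot: [-0.001, 0.647, 0.762, -0.002]
ft_force: [-8.6, -1.8, 11.6]
width: 0.0108
grasp_force: 35.1
```

Emit:
carry_out(
  rows=[
    {"rotation": [0, 0, 0], "translation": [0.001, 0.0002, 0], "gripper": 0.0},
    {"rotation": [0, 0, 0], "translation": [0.002, 0.0003, 0], "gripper": 0.0},
    {"rotation": [0, 0, 0], "translation": [0.003, 0.0005, 0], "gripper": 0.0},
  ],
)

```text
t: 16.48
eef_pos: [0.5927, 0.0197, 0.0611]
ee_rot: [-0.003, 0.647, 0.762, -0.005]
ft_force: [-14.4, -4.0, 16.4]
width: 0.011
grasp_force: 35.7
```

The force rises with no further motion, so the drawer is at its stop. I'll take off the load, release, lift and check.

Emit:
carry_out(
  rows=[
    {"rotation": [0, 0, 0], "translation": [-0.003, -0.0005, 0], "gripper": 0.0},
    {"rotation": [0, 0, 0], "translation": [-0.003, -0.0005, 0], "gripper": 0.02},
    {"rotation": [0, 0, 0], "translation": [-0.003, -0.0005, 0], "gripper": 0.04},
    {"rotation": [0, 0, 0], "translation": [-0.003, -0.0005, 0], "gripper": 0.045},
    {"rotation": [0, 0, 0], "translation": [-0.003, -0.0005, 0], "gripper": 0.045},
    {"rotation": [0, 0, 0], "translation": [-0.003, -0.0005, 0.02], "gripper": 0.045},
    {"rotation": [0, 0, 0], "translation": [-0.003, -0.0005, 0.05], "gripper": 0.045},
    {"rotation": [0, 0, 0], "translation": [-0.003, -0.0005, 0.085], "gripper": 0.045},
  ],
)

```text
t: 17.15
eef_pos: [0.5931, 0.02, 0.1443]
ee_rot: [-0.002, 0.647, 0.763, -0.002]
ft_force: [0.1, -0.5, -0.3]
width: 0.045
grasp_force: 0.0
```

Emit:
carry_out(
  rows=[
    {"rotation": [0, 0, 0], "translation": [-0.02, 0, 0.03], "gripper": 0.045},
    {"rotation": [0, 0, 0], "translation": [-0.05, 0, 0.05], "gripper": 0.045},
    {"rotation": [0, 0, 0], "translation": [-0.08, 0, 0.07], "gripper": 0.045},
    {"rotation": [0, 0, 0], "translation": [-0.11, 0, 0.08], "gripper": 0.045},
    {"rotation": [0, 0, 0], "translation": [-0.13, 0, 0.08], "gripper": 0.045},
    {"rotation": [0, 0, 0], "translation": [-0.14, 0, 0.08], "gripper": 0.045},
    {"rotation": [0, 0, 0], "translation": [-0.14, 0, 0.08], "gripper": 0.045},
  ],
)

```text
t: 17.73
eef_pos: [0.4532, 0.0202, 0.2257]
ee_rot: [0.001, 0.647, 0.763, -0.001]
ft_force: [0.2, -0.5, -0.1]
width: 0.0447
grasp_force: 0.0
```

```bash
python3 - <<'E'
from h import *
c=camera("top");t=camera("side")
cv2.imwrite("pics/f.png",np.hstack([cv2.resize(c["color"][180:260,200:380],(400,300)),cv2.resize(t["color"][90:270,250:490],(400,300))]))
s=manip.get_state();print(s["eef_pos"],s["ft_force"])
E
```

```text
[0.45550372 0.01990938 0.22554896] [ 0.09604736 -0.39477624  0.1509641 ]
```

View pics/f.png

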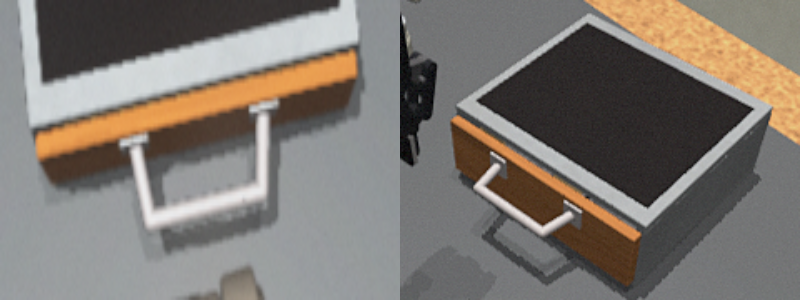

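The wooden front is now flush against the cabinet, with no gap as there was at the start. The arm is clear, so I'm handing in.

```bash
python3 -c "
from bench import manip
print(manip.finish_job())"
```

```text
the job is handed in; nothing more can be done
None
```

I handed the job in at about 18 s: the loose hub was set hub end up on the upturned hub, the drawer was pushed to its stop, and the battery, tub and wrench were never touched; no verdict came back, and I could not see the hubs once the drawer was shut.

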